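Turn over a tray of bushes with the capping tray

TASK

The three bushes in the near tray of the hinged turnover stand have to be turned over together for work on their other face: fold the empty far tray over onto the near one as a cap, swing the two closed trays together over to the far side without letting them part or spilling a bush, then fold the near tray back to its own side. At the end both trays lie flat open again, all three bushes sit upside down (narrow end down) in the pockets of the far tray, and the other things on the bench are undisturbed.

Things in the scene. Friction and masses are not known exactly. Their poses are not given: they have to be found in the camera images.
- turnover_stand: Fixed aluminium stand, base plate 170 x 172 mm, 14 mm high; two cheeks (26 mm along x, 8 mm thick, 66 mm tall) 76 mm to either side of the middle carry a hinge pin. Origin on the bench under the pin's middle; z up, y along the pin, x level from the near tray to the far tray (roughly away from the robot).
- pivot (a point): Middle of the hinge pin, 56 mm above the bench; both trays swing about the stand's y axis through it. The two trays are mirror images and cannot pass through each other. When closed on each other, on either side, their handle bars lie in line with a 3 mm gap between the ends, so one grip across the gap holds both trays shut as they swing; the round bars turn in the grip.
- near_tray (a joint): Grey tray on the robot's side of the pin. 0 = flat, open side up; grows as it swings up and over; 3.1416 = upside down on the far tray. Swings freely: falls if let go. About 0.25 kg. Spans 14 to 60 mm from the pin, 132 mm long along it, 18.5 mm deep outside, 15.5 inside, rim level with the pin; three 40 x 40 mm pockets in a row, 43 mm apart.
- far_tray (a joint): The same tray, empty, on the far side of the pin. 0 = flat, open side up; grows as it swings up and over towards the robot; 3.1416 = upside down on the near tray as its cap. Swings freely: falls if let go. Closed on each other, the trays' pockets are 31 mm high inside.
- near_tray_grip (a point): Grip point of the near tray's steel handle bar: round, 12 mm thick, 60 mm long, parallel to the pin at every angle, its centre line in the rim plane 110 mm from the pin, 44 mm clear of the tray's edge. This point is at the stand's y = -33 mm; an arm at y = -61 mm joins the bar to the tray. Moves with the tray.
- far_tray_grip (a point): Grip point of the far tray's handle bar, the same 12 mm round bar 110 mm from the pin, at the stand's y = +33 mm; its arm is at y = +61 mm. Moves with the tray.
- near_tray_bar_end (a point): Free inner end of the near tray's bar, on its centre line (stand's y = -1.5 mm).
- far_tray_bar_end (a point): Free inner end of the far tray's bar, on its centre line (stand's y = +1.5 mm); faces near_tray_bar_end when the trays are closed on each other.
- far_tray_floor (a point): Centre of the inside floor of the far tray, 37 mm from the pin, 15.5 mm below the rim; axes as the stand's when the far tray is flat (z out of the tray's mouth, y along the row of pockets).
- work_bush_0: Turned aluminium bush, a 34 mm wide collar with a narrower neck, 26 mm tall, 30 g; stands collar down in a pocket of the near tray. Origin at the centre of the collar's end face; z points from the collar to the neck, up at the start.
- work_bush_1: A second bush, the same, in another pocket of the near tray.
- work_bush_2: A third bush, the same, in another pocket of the near tray.
- valve_nut: Bystander: brass hex nut, 32 x 28 x 14 mm, on the bench left of the stand; origin under its centre.
- orange_driver: Bystander: screwdriver with orange handle, 195 x 30 x 29 mm, lying on the bench left of the stand; origin under its centre.
- spacer: Bystander: brass spacer, a short tube 29 mm across and 21 mm tall, standing on the bench left of the stand; origin under its centre.
Things that resemble listed ones, but are neither listed nor needed, are in the scene too. Leave any pink look-alike of the work_bush_2 alone. Leave any brown look-alike of the work_bush_1 alone.

How it is judged:
On the way, in this order (a step that is already met when the one before it is completed fails the run):
1. the empty far tray lies on the near tray as its cap (value of joint far_tray above 3.0616 rad and value of joint near_tray below 0.08 rad), for 0.2 s.
2. both trays, closed on each other, lie on the far side (value of joint near_tray above 3.0616 rad and value of joint far_tray below 0.08 rad), for 0.2 s.
At the end, for the whole second after the job is handed in: Both trays lie flat on their own sides (within 0.08 rad), and each of the three bushes is at rest, upside down (within 0.24 rad), in a pocket of the far tray: its collar face 20 to 32 mm above the pocket floor, within 15 mm of the row's centre line and 55 mm of the row's middle (value of joint each of near_tray, far_tray below 0.08 rad and angle between each of work_bush_0, work_bush_1, work_bush_2's own z axis and vertical above 2.9 rad and z of work_bush_0 in the frame of far_tray_floor between 0.02 and 0.032 m and x of work_bush_0 in the frame of far_tray_floor between -0.015 and 0.015 m and y of work_bush_0 in the frame of far_tray_floor between -0.055 and 0.055 m and linear speed of each of work_bush_0, work_bush_1, work_bush_2 below 0.02 m/s and z of work_bush_1 in the frame of far_tray_floor between 0.02 and 0.032 m and x of work_bush_1 in the frame of far_tray_floor between -0.015 and 0.015 m and y of work_bush_1 in the frame of far_tray_floor between -0.055 and 0.055 m and z of work_bush_2 in the frame of far_tray_floor between 0.02 and 0.032 m and x of work_bush_2 in the frame of far_tray_floor between -0.015 and 0.015 m and y of work_bush_2 in the frame of far_tray_floor between -0.055 and 0.055 m); the robot touches nothing.
It fails at once if the trays part (bar ends over 40 mm apart) while the near tray is raised and a bush has not yet been turned over (value of joint near_tray above 0.15 rad and distance between near_tray_bar_end and far_tray_bar_end above 0.04 m and angle between any of work_bush_0, work_bush_1, work_bush_2's own z axis and vertical below 2.6 rad).
It fails at once if a bystander (nut, screwdriver or spacer) is shifted by more than 20 mm (distance of any of valve_nut, orange_driver, spacer from where it was at the start of the episode above 0.02 m).
It fails at once if a bush falls down onto the bench or the stand's base (height (world z) of any of work_bush_0, work_bush_1, work_bush_2 below 0.034 m).
It also fails if it takes over 72 s, if anything falls off the work surface, if the arm or the gripper's body presses on something with over 40 N, if the wrist force passes 120 N, or if a joint passes its speed limit or range.

ROBOT

A 6-joint arm with a two-finger parallel gripper is mounted at the origin on a cart in front of the work surface, level with it; the furniture and walls round the work are solid. World frame = base frame: x ahead of the robot, y to its left, z up, the work surface at z = 0. Lengths are in m, angles in rad, forces in N, time in s.
With the tool pointing down it reaches from about 0.325 to 1 m from the base axis. Payload 5.1 kg.
Tool frame: the origin (TCP) lies at the centre of the arm's flange, where the gripper is bolted on; the fingertips stand 173 mm ahead of it and the grasp point (between the pads) lies 155 mm ahead of it (arm.pinch_z is the distance from the TCP to the grasp point, in m); z points along the fingers, y is the line along which they close (so a half turn about z gives the same grasp; the last joint's range is limited). The gripper opens to 85 mm and grips with 20 to 120 N. Pads are 22 mm wide; open, the fingers measure 114 mm over their backs; the gripper's body (76 mm by 85 mm) begins 54 mm behind the grasp point. The pads swing forward as they close: fully open they stand 13 mm farther back than shut.
Start: joints at [1.22, 0.124, 1.65, -0, 1.367, -0.083], TCP at [0.172, 0.627, 0.405] pointing down, gripper open.
Joint ranges: [-2.61, 2.61], [-1.02, 2.33], [0.03, 2.71], [-1.35, 4.49], [0.32, 2.68], [-2.91, 2.91]. Speed limits (rad/s): [2.57, 2.57, 3.14, 3.14, 3.14, 3.14].

INTERFACE

Orientations are given as a unit quaternion [x, y, z, w].
In Python, from station import status, vision, arm gives the robot as it stands.
- The arm moves only by the shell command python3 -m creep 'ROWS' [FORCE]. ROWS is JSON, a list of rows, each a list of 3 entries, a list of its own where there are three numbers: the shift along the tool's x, y, z in mm, then the turn, a rotation vector about the tool's x, y, z in rad, then the gripper's target within -1 to 1 (fully open at 1, half-way at 0, shut at -1). In form: [[[dx, dy, dz], [ax, ay, az], hand], ...]. A call has 1 to 20 rows; each row is the pose to reach, as a shift and turn from the pose commanded when the call began, along the tool's axes at that moment; what a row does not reach only later rows make up. A row lasts 1/12 s, in which the tool goes at most 41.7 mm and 7.16 degrees, less where a joint would pass 70% of its speed; a pose out of reach is approached as far as the arm can. A call with a gripper value outside its range is refused whole. The fingers move at their own pace and stop on an object; FORCE is the grip in N (left out, the last holds). Time passes only in rows, so rows that repeat a pose let the fingers close. It gives the time, the measured TCP pose, the force, the opening and the grip force at its end, in the units of the state.
- status.get_obs(): the state, without advancing time (a new reading comes with each control period).
- vision.camera(name): name is "side" or "top" or "wrist"; returns the picture (480x640x3 uint8, red, green, blue); there is no depth.
- vision.camera_params(name): a dict with "K" (3x3 intrinsics, pixels), "xyz" and "rotation" of the camera in the world. Camera axes: x right, y up, looking along -z (the intrinsics and any distortion apply to the point x, -y, -z); pixel columns grow to the right and rows downward; lengths in m; the calibration is good to about 2 mm. A picture is of the moment at which its call begins: read the wrist's pose just before it. camera_params takes no time and is no camera call; for the wrist camera it gives the pose at the moment of the call.
- arm.sign_off(): hands the job in; it is judged then, once.
The state is a dict: "time_s": time; "joint_positions": joint angles; "qvel": joint speeds; "joint_efforts": joint torques, N m; "eef_pos": TCP position; "orientation": TCP orientation; "force": force on the tool from outside, world axes, zero at the start; "wrist_torque": the same for the moment, N m; "width": finger opening in m; "gripper_force": force on a finger pad.
Only numpy, scipy, OpenCV 4.12 (cv2) and the standard library are available. Lean on these libraries where they do the work, as an engineer would, in place of code of your own. Each camera call takes 0.05 s, during which the arm holds its last target. There are 200 camera calls.

## Working session

There is one attempt and no reset: what is moved stays moved. The work goes in short steps, Python scripts to look and compute and a shell command to move; the robot and the scene stay as the last step left them, time stands still between calls to the robot, and variables do not carry over. Pictures are saved under pics/ and viewed, at most 10 in all, crops included, and the job is handed in when it is done.

```bash
mkdir -p pics
python3 - <<'E'
from station import status, vision, arm
import cv2
o=status.get_obs(); print(o)
for n in("side","top"):
    cv2.imwrite(f"pics/{n}0.png",vision.camera(n)[:,:,::-1]); p=vision.camera_params(n);print(n,p)
E
```

```text
{'time_s': 0.0, 'joint_positions': array([ 1.22039534e+00,  1.24481547e-01,  1.65165564e+00,  4.37926105e-06,
        1.36748746e+00, -8.26495108e-02]), 'qvel': array([-2.19133381e-03, -8.90881505e-05, -8.09844896e-04,  6.67712011e-04,
       -6.85280620e-04,  2.74404660e-03]), 'joint_efforts': array([ 1.58501309e-03, -4.23608315e+01, -3.65459526e+01,  1.62449186e-05,
        6.96966905e-03, -7.77084210e-06]), 'eef_pos': array([0.17193949, 0.62658914, 0.40347875]), 'orientation': array([ 1.33476566e-01,  9.91051449e-01, -9.91812083e-04, -2.20367950e-04]), 'force': array([ 0.86053342,  0.24897187, -0.00984982]), 'wrist_torque': array([-0.0169182 , -0.00731701, -0.02759965]), 'gripper_force': 0.0, 'width': 0.08523528333621702}
side {'K': array([[506.59998121,   0.        , 317.18706929],
       [  0.        , 506.59998121, 239.52512396],
       [  0.        ,   0.        ,   1.        ]]), 'xyz': array([ 0.15759433, -0.79584104,  0.47976287]), 'rotation': array([ 0.52945185, -0.10973941, -0.18817647,  0.81989488])}
top {'K': array([[557.17333625,   0.        , 320.02346973],
       [  0.        , 557.17333625, 239.04502243],
       [  0.        ,   0.        ,   1.        ]]), 'xyz': array([0.45382376, 0.02530583, 1.01853057]), 'rotation': array([-0.02140166,  0.02647607,  0.71249608, -0.70084972])}
```

View pics/top0.png

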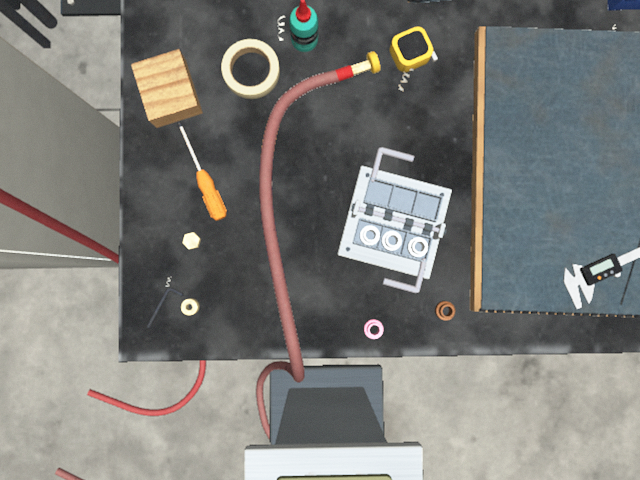

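View pics/side0.png

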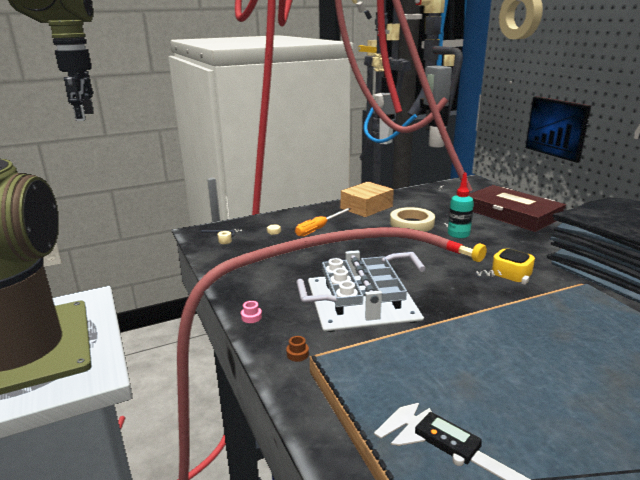

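The top view shows the stand at about (397,222). The far tray's bar is at (395,153) and the near tray's bar at (403,288). Three grey bushes sit in the near tray at (370,235), (393,240) and (418,246). The look-alikes are pink at (374,329) and brown at (446,310), both on the bench, so I'll leave them alone. The bystanders are the nut (191,241), driver (210,195) and spacer (190,307). Next is a close crop.

Run:
```python
import cv2
a=cv2.imread("pics/top0.png")[140:300,325:465]
cv2.imwrite("pics/crop0.png",cv2.resize(a,None,fx=3.75,fy=3.75,interpolation=cv2.INTER_CUBIC))
```

```text
(no output)
```

View pics/crop0.png

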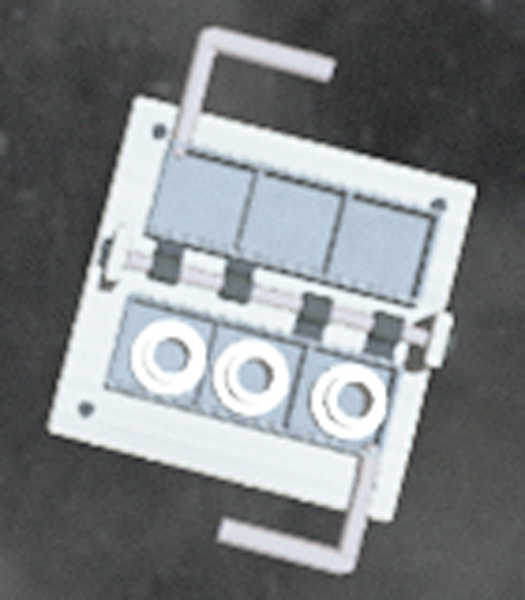

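The crop shows the plate corners at (135,97), (477,186), (388,521) and (50,432). The far bar runs from (207,40) to its free end at (333,70), and the near bar runs from its free end at (220,530) to (350,562). Three white-grey bushes stand collar down in the near tray.

```bash
cat > h.py <<'E'
import numpy as np
from scipy.optimize import least_squares
from scipy.spatial.transform import Rotation as R
from station import status, vision, arm
def proj(P,p):
    c=R.from_quat(p["rotation"]).inv().apply(np.atleast_2d(P)-p["xyz"]); u=c[:,:2]/-c[:,2:]*[1,-1]
    K=p["K"]; return u*[K[0,0],K[1,1]]+K[:2,2]
def w(L,s): return R.from_euler('z',s[2]).apply(L)+[s[0],s[1],0]
E
python3 - <<'E'
from h import *
px=np.array([(135,97),(477,186),(388,521),(50,432),(333,70),(220,530),(207,40),(350,562)])/3.75+[325-.4,140-.4]
L=np.array([(85,86,14),(85,-86,14),(-85,-86,14),(-85,86,14),(110,1.5,56),(-110,-1.5,56),(110,61,56),(-110,-61,56)])/1e3
p=vision.camera_params("top")
f=least_squares(lambda s:(proj(w(L,s),p)-px).ravel(),[.45,-.1,-.2]);print(f.x,f.fun.reshape(-1,2).round(1))
s=f.x;print(w(np.array([[0,0,.056],[.11,.033,.056],[-.11,-.033,.056],[-.11,0,.056],[.11,0,.056]]),s))
o=status.get_obs();print(R.from_quat(o["orientation"]).as_matrix().round(3),vision.camera_params("wrist"))
E
```

```text
[ 0.55126881 -0.11871762 -0.27365999] [[ 0.1 -0.6]
 [ 0.3 -0.5]
 [ 1.5  0.7]
 [-0.8  0.1]
 [-0.5  0.3]
 [ 0.3 -0. ]
 [ 0.1 -0.3]
 [-1.   0.2]]
[[ 0.55126881 -0.11871762  0.056     ]
 [ 0.66609399 -0.11667388  0.056     ]
 [ 0.43644362 -0.12076136  0.056     ]
 [ 0.44536211 -0.08898935  0.056     ]
 [ 0.65717551 -0.14844589  0.056     ]]
[[-0.964  0.265 -0.001]
 [ 0.265  0.964 -0.002]
 [ 0.    -0.002 -1.   ]] {'K': array([[395.21698798,   0.        , 322.28310302],
       [  0.        , 395.21698798, 237.24947098],
       [  0.        ,   0.        ,   1.        ]]), 'xyz': array([0.09259927, 0.64856943, 0.37230739]), 'rotation': array([-0.1272699 , -0.09597813,  0.59821106,  0.7853242 ])}
```

```bash
cat >> h.py <<'E'
S=[0.55127,-0.11872,-0.27366]
def go(L,s=S):
    "tool shift mm / turn to put the grasp point at stand coords L (m), tool x = stand y, z down"
    o=status.get_obs(); R0=R.from_quat(o["orientation"]); c,n=np.cos(s[2]),np.sin(s[2])
    Rt=R.from_matrix(np.array([[-n,c,0],[c,n,0],[0,0,-1.]]).T)
    t=w(np.array([L]),s)[0]+[0,0,arm.pinch_z]
    print(o["time_s"],"shift",(R0.inv().apply(t-o["eef_pos"])*1e3).round(1),"turn",(R0.inv()*Rt).as_rotvec().round(4),"F",o["force"].round(1),"w",round(o["width"],4),"q6",o["joint_positions"][5].round(2))
E
python3 -c "
from h import *
go([.11,.033,.206])"
```

```text
0.1 shift [-673.2 -586.    43.9] turn [-1.6000e-03  1.4000e-03  1.5767e+00] F [0.1 0.5 0.8] w 0.0849 q6 -0.08
```

```bash
python3 -m creep '[[[-673,-586,0],[-0.0016,0.0014,1.577],0],[[-673,-586,0],[-0.0016,0.0014,1.577],0],[[-673,-586,0],[-0.0016,0.0014,1.577],0],[[-673,-586,0],[-0.0016,0.0014,1.577],0],[[-673,-586,0],[-0.0016,0.0014,1.577],0],[[-673,-586,0],[-0.0016,0.0014,1.577],0],[[-673,-586,0],[-0.0016,0.0014,1.577],0],[[-673,-586,0],[-0.0016,0.0014,1.577],0],[[-673,-586,0],[-0.0016,0.0014,1.577],0],[[-673,-586,0],[-0.0016,0.0014,1.577],0],[[-673,-586,0],[-0.0016,0.0014,1.577],0],[[-673,-586,0],[-0.0016,0.0014,1.577],0],[[-673,-586,0],[-0.0016,0.0014,1.577],0],[[-673,-586,0],[-0.0016,0.0014,1.577],0],[[-673,-586,0],[-0.0016,0.0014,1.577],0],[[-673,-586,0],[-0.0016,0.0014,1.577],0],[[-673,-586,0],[-0.0016,0.0014,1.577],0],[[-673,-586,0],[-0.0016,0.0014,1.577],0],[[-673,-586,0],[-0.0016,0.0014,1.577],0],[[-673,-586,0],[-0.0016,0.0014,1.577],0]]' 25; python3 -c "
from h import *
go([.11,.033,.206])"
```

```text
time_s: 1.77
eef_pos: [0.6339, -0.0692, 0.4041]
orientation: [0.797, 0.604, 0.001, -0.001]
force: [0.4, 0.8, 0.4]
width: 0.0428
gripper_force: 0.0
1.7667 shift [-37.   43.9  43.3] turn [-0.0008 -0.002  -0.0007] F [0.4 0.8 0.4] w 0.0428 q6 0.08
```

```bash
python3 -m creep '[[[-37,44,43],[-0.0008,-0.002,-0.0007],0],[[-37,44,43],[-0.0008,-0.002,-0.0007],0],[[-37,44,43],[-0.0008,-0.002,-0.0007],0],[[-37,44,43],[-0.0008,-0.002,-0.0007],0],[[-37,44,43],[-0.0008,-0.002,-0.0007],0]]'
python3 - <<'E'
from h import *
import cv2
go([.11,.033,.056])
p=vision.camera_params("wrist"); im=vision.camera("wrist")[:,:,::-1].copy()
L=np.array([(85,86,14),(85,-86,14),(-85,-86,14),(-85,86,14),(110,1.5,56),(-110,-1.5,56),(110,61,56),(-110,-61,56),(110,33,56)])/1e3
for u in proj(w(L,S),p): print(u.round(1)); cv2.circle(im,tuple(int(v) for v in u.round()),2,(0,0,255),-1)
cv2.imwrite("pics/wr1.png",im)
E
```

```text
time_s: 2.18
eef_pos: [0.6655, -0.1144, 0.3614]
orientation: [0.797, 0.604, 0.0, -0.0]
force: [0.6, 0.3, 0.0]
width: 0.0424
gripper_force: 0.0
2.1833 shift [ -2.1   1.2 150.7] turn [-0.     -0.0002  0.0003] F [0.6 0.3 0. ] w 0.0424 q6 0.02
[293.8 147.1]
[298.2 338. ]
[113.4 338.2]
[ 76.8 147.3]
[326.  267.6]
[ 33.4 271.6]
[326.1 189.2]
[ 50.6 340.3]
[326.1 227.4]
```

View pics/wr1.png

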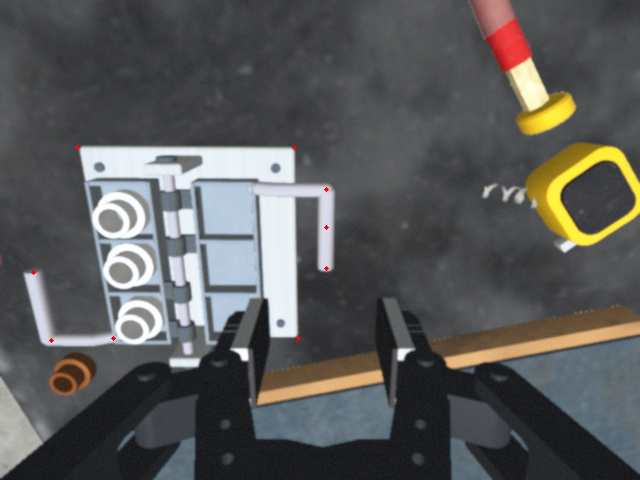

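The projected points sit on the plate corners and bars to within about 1-2 px, for example the far bar middle at (326,228). The stand pose is good enough, so I'll descend onto the far bar.

```bash
python3 -m creep '[[[-2,1,40],[0,0,0],0],[[-2,1,75],[0,0,0],0],[[-2,1,110],[0,0,0],0],[[-2,1,135],[0,0,0],0],[[-2,1,150],[0,0,0],0],[[-2,1,150],[0,0,0],0],[[-2,1,150],[0,0,0],0]]'; python3 -c "
from h import *
go([.11,.033,.056])"
```

```text
time_s: 2.82
eef_pos: [0.6665, -0.1162, 0.2127]
orientation: [0.797, 0.605, 0.001, 0.001]
force: [0.1, -0.5, 0.5]
width: 0.0427
gripper_force: 0.0
2.8167 shift [-0.5 -0.2  2. ] turn [0.0017 0.     0.0014] F [ 0.1 -0.5  0.5] w 0.0427 q6 0.02
```

```bash
python3 -m creep '[[[0,0,0],[0,0,0],-0.5],[[0,0,0],[0,0,0],-1],[[0,0,0],[0,0,0],-1],[[0,0,0],[0,0,0],-1],[[0,0,0],[0,0,0],-1],[[0,0,0],[0,0,0],-1],[[0,0,0],[0,0,0],-1]]' 25; python3 -c "
from h import *
go([.11,.033,.056])"
```

```text
time_s: 3.4
eef_pos: [0.6668, -0.1169, 0.2148]
orientation: [0.797, 0.604, 0.001, 0.001]
force: [-3.1, 1.7, 6.4]
width: 0.0113
gripper_force: 24.5
3.4 shift [ 0.1 -0.8  4.1] turn [ 0.0029 -0.0003  0.0002] F [-3.1  1.7  6.4] w 0.0113 q6 0.02
```

```bash
python3 -m creep '[[[0,-0.6,-11.5],[0,0,0],-1],[[0,-2.4,-22.9],[0,0,0],-1],[[0,-5.4,-34],[0,0,0],-1],[[0,-9.5,-44.7],[0,0,0],-1],[[0,-14.7,-55],[0,0,0],-1],[[0,-14.7,-55],[0,0,0],-1]]'
python3 - <<'E'
from h import *
import cv2
go([.0953,.033,.111])
cv2.imwrite("pics/s2.png",vision.camera("side")[200:360,260:480,::-1].repeat(3,0).repeat(3,1))
E
```

```text
time_s: 3.9
eef_pos: [0.6526, -0.1129, 0.2713]
orientation: [0.797, 0.604, 0.002, 0.003]
force: [6.0, -0.6, 0.7]
width: 0.0105
gripper_force: 25.3
3.9 shift [ 0.  -0.7  5.6] turn [ 0.0072 -0.0004  0.0004] F [ 6.  -0.6  0.7] w 0.0105 q6 0.02
```

View pics/s2.png

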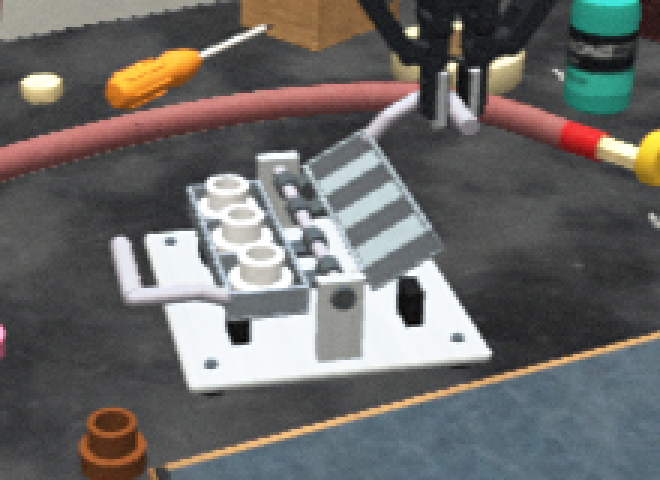

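The side crop shows the far tray raised about 30°, with its bar held in the fingers at (445,110). The three bushes are still standing in the near tray. I'll continue the arc.

```bash
python3 -m creep '[[[0,-6.3,-9.7],[0,0,0],-1],[[0,-13.6,-18.6],[0,0,0],-1],[[0,-21.7,-26.7],[0,0,0],-1],[[0,-30.6,-34],[0,0,0],-1],[[0,-40.3,-40.3],[0,0,0],-1],[[0,-50.6,-45.5],[0,0,0],-1],[[0,-61.3,-49.6],[0,0,0],-1],[[0,-72.4,-52.6],[0,0,0],-1],[[0,-83.8,-54.4],[0,0,0],-1],[[0,-95.3,-55],[0,0,0],-1],[[0,-106.8,-54.4],[0,0,0],-1],[[0,-118.2,-52.6],[0,0,0],-1],[[0,-129.3,-49.6],[0,0,0],-1],[[0,-140,-45.5],[0,0,0],-1],[[0,-150.3,-40.3],[0,0,0],-1],[[0,-160,-34],[0,0,0],-1],[[0,-168.9,-26.7],[0,0,0],-1],[[0,-177,-18.6],[0,0,0],-1],[[0,-184.3,-9.7],[0,0,0],-1],[[0,-190.6,0],[0,0,0],-1]]'; python3 -c "
from h import *
go([-.0953,.033,.111])"
```

```text
time_s: 5.62
eef_pos: [0.468, -0.061, 0.2662]
orientation: [0.797, 0.604, 0.001, 0.0]
force: [4.0, 4.3, 0.6]
width: 0.0107
gripper_force: 27.7
5.6167 shift [-0.1  0.4  0.5] turn [ 0.0016 -0.0012  0.0002] F [4.  4.3 0.6] w 0.0107 q6 0.03
```

```bash
python3 -m creep '[[[0,-3,5.2],[0,0,0],-1],[[0,-5.2,10.3],[0,0,0],-1],[[0,-7.5,15.6],[0,0,0],-1],[[0,-9.4,21],[0,0,0],-1],[[0,-12.3,32.1],[0,0,0],-1],[[0,-13.4,37.7],[0,0,0],-1],[[0,-14.1,43.5],[0,0,0],-1],[[0,-14.5,49.2],[0,0,0],-1],[[0,-14.7,53],[0,0,0],-1],[[0,-14.7,55],[0,0,0],-1],[[0,-14.7,55],[0,0,0],-1]]'; python3 -c "
from h import *
go([-.11,.033,.056])"
```

```text
time_s: 6.53
eef_pos: [0.4554, -0.0576, 0.2144]
orientation: [0.797, 0.604, 0.0, -0.0]
force: [-6.8, 5.3, 24.0]
width: 0.011
gripper_force: 29.3
6.5333 shift [ 0.1 -1.2  3.7] turn [ 0.     -0.0002  0.0003] F [-6.8  5.3 24. ] w 0.011 q6 0.03
```

```bash
python3 -m creep '[[[0,0,0],[0,0,0],0],[[0,0,0],[0,0,0],0],[[0,0,0],[0,0,0],0],[[0,0,0],[0,0,0],0],[[0,0,0],[0,0,0],0],[[-11,0,0],[0,0,0],0],[[-22,0,0],[0,0,0],0],[[-33,0,0],[0,0,0],0],[[-33,0,0],[0,0,0],0],[[-33,0,0],[0,0,0],0]]'
python3 - <<'E'
from h import *
import cv2
go([-.11,0,.056])
cv2.imwrite("pics/s3.png",vision.camera("side")[200:360,260:480,::-1].repeat(3,0).repeat(3,1))
E
```

```text
time_s: 7.37
eef_pos: [0.4452, -0.0903, 0.2115]
orientation: [0.798, 0.603, 0.0, 0.0]
force: [0.1, -0.1, 0.4]
width: 0.0426
gripper_force: 0.0
7.3667 shift [ 1.3 -0.2  0.8] turn [ 0.001  -0.     -0.0019] F [ 0.1 -0.1  0.4] w 0.0426 q6 -0.04
```

View pics/s3.png

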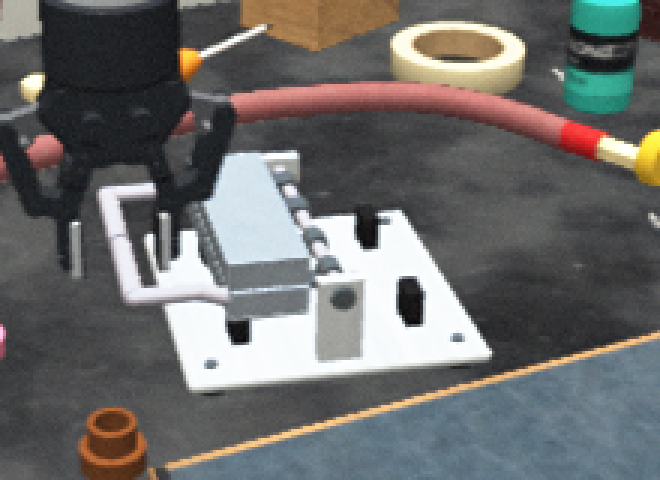

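The side crop shows the trays closed on each other, the bars in line with the gap at about (118,237), and the open fingers straddling them. I'll grip both bars.

```bash
python3 -m creep '[[[1,0,0],[0,0,0],-0.5],[[1,0,0],[0,0,0],-1],[[1,0,0],[0,0,0],-1],[[1,0,0],[0,0,0],-1],[[1,0,0],[0,0,0],-1],[[1,0,0],[0,0,0],-1],[[1,0,0],[0,0,0],-1],[[1,0,0],[0,0,0],-1]]' 50; python3 -c "
from h import *
go([-.11,0,.056])"
```

```text
time_s: 8.08
eef_pos: [0.4461, -0.0883, 0.2117]
orientation: [0.797, 0.604, 0.001, 0.001]
force: [5.6, 0.0, -2.2]
width: 0.01
gripper_force: 48.6
8.0833 shift [-0.9 -0.5  1. ] turn [ 0.0025 -0.0004  0.0003] F [ 5.6  0.  -2.2] w 0.01 q6 -0.04
```

```bash
python3 -m creep '[[[0,0.1,-5.8],[0,0,0],-1],[[0,0.6,-11.5],[0,0,0],-1],[[0,1.4,-17.2],[0,0,0],-1],[[0,2.4,-22.9],[0,0,0],-1],[[0,5.4,-34],[0,0,0],-1],[[0,9.5,-44.7],[0,0,0],-1],[[0,14.7,-55],[0,0,0],-1],[[0,14.7,-55],[0,0,0],-1]]'
python3 - <<'E'
from h import *
import cv2
go([-.0953,0,.111])
cv2.imwrite("pics/s4.png",vision.camera("side")[200:360,260:480,::-1].repeat(3,0).repeat(3,1))
E
```

```text
time_s: 8.75
eef_pos: [0.4601, -0.0924, 0.2661]
orientation: [0.798, 0.603, 0.0, 0.0]
force: [9.6, -0.6, -14.4]
width: 0.0099
gripper_force: 67.4
8.75 shift [-0.7 -0.4  0.4] turn [ 0.0009 -0.0005 -0.0023] F [  9.6  -0.6 -14.4] w 0.0099 q6 -0.04
```

View pics/s4.png

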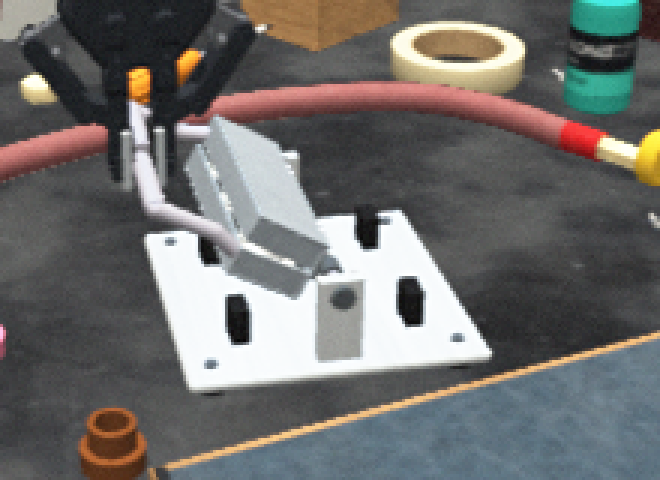

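Run:
```python
from h import *
import cv2
cv2.imwrite("pics/s5.png",cv2.resize(cv2.imread("pics/s4.png")[::3,::3][25:110,30:120],None,fx=7,fy=7,interpolation=cv2.INTER_CUBIC))
```

```text
(no output)
```

View pics/s5.png

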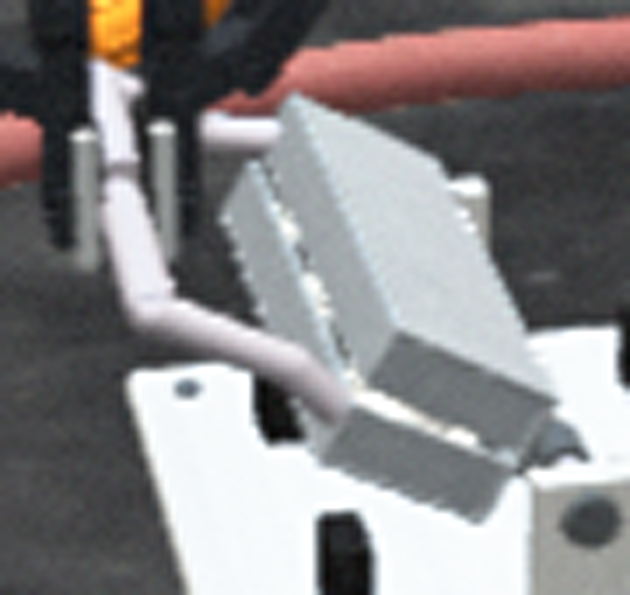

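The zoom shows a thin bright wedge between the two trays, from about (350,390) to (510,465). The bars still meet at about (120,172). I'll fit the two tray angles from the corners to quantify the gap.

Run:
```python
from h import *
p=vision.camera_params("side")
def f(x): return np.array(x)/7+[290,225]-.4
def pt(r,d,y,a,side): # side -1 near, angle a; d depth below the rim
    # near: at a=0 pos (-r,y,-d); swings up toward +x
    c,s=np.cos(a),np.sin(a); x,z=-r,-d
    X,Z=c*x+s*z*1, -s*x+c*z
    return [X*(1 if side<0 else -1),y,Z+.056]
# near: corners bottom outer, bottom inner ; far: bottom outer(400,330), bottom inner(555,400), far top-left corner (293,95) y=+66
def res(v,show=0):
    a,b,du,dv=v
    P=[pt(.06,.0185,-.066,a,-1),pt(.014,.0185,-.066,a,-1),pt(.06,0,-.066,a,-1),pt(.06,.0185,.066,a,-1),
       pt(.06,.0185,-.066,b,1),pt(.014,.0185,-.066,b,1),pt(.06,.0185,.066,b,1)]
    q=proj(w(np.array(P),S),p)+[du,dv]
    m=f([(320,455),(480,520),(348,392),(222,215),(400,330),(555,400),(293,95)])
    return (q-m).ravel()
r=least_squares(res,[.5,2.6,0,0]);print(np.degrees(r.x[:2]),r.x[2:],r.fun.reshape(-1,2).round(1))
```

```text
[ 30.27428191 149.69128842] [0.51854641 1.05476881] [[-0.7  0.5]
 [ 0.5  1.1]
 [ 1.   0.1]
 [-0.6 -0.8]
 [-0.6 -0.4]
 [ 1.3 -0. ]
 [-0.9 -0.4]]
```

The fitted angles are 30.3° and 149.7°, which add up to 180°. The trays are fully closed and the wedge is only the rim. I'll carry on over with a harder grip and a slightly smaller radius.

```bash
python3 -m creep '[[[0,7.1,-9.1],[0,0,0],-1],[[0,14.3,-17.9],[0,0,0],-1],[[0,22.4,-26],[0,0,0],-1],[[0,31.2,-33.2],[0,0,0],-1],[[0,40.8,-39.4],[0,0,0],-1],[[0,51,-44.6],[0,0,0],-1],[[0,61.6,-48.7],[0,0,0],-1],[[0,72.6,-51.6],[0,0,0],-1],[[0,83.9,-53.4],[0,0,0],-1],[[0,95.3,-54],[0,0,0],-1],[[0,106.7,-53.4],[0,0,0],-1],[[0,118,-51.6],[0,0,0],-1],[[0,129,-48.7],[0,0,0],-1],[[0,139.6,-44.6],[0,0,0],-1],[[0,149.8,-39.4],[0,0,0],-1],[[0,159.4,-33.2],[0,0,0],-1],[[0,168.2,-26],[0,0,0],-1],[[0,176.3,-17.9],[0,0,0],-1],[[0,183.5,-9.1],[0,0,0],-1],[[0,189.7,0.5],[0,0,0],-1]]' 70; python3 -c "
from h import *
go([.0953,0,.111])"
```

```text
time_s: 10.47
eef_pos: [0.6437, -0.1443, 0.2671]
orientation: [0.797, 0.604, 0.001, 0.002]
force: [0.8, -3.1, 3.8]
width: 0.0095
gripper_force: 74.1
10.4667 shift [-0.3 -0.6  1.4] turn [0.0038 0.0012 0.0005] F [ 0.8 -3.1  3.8] w 0.0095 q6 -0.03
```

```bash
python3 -m creep '[[[0,3,5.2],[0,0,0],-1],[[0,5.2,10.3],[0,0,0],-1],[[0,7.5,15.6],[0,0,0],-1],[[0,9.4,21],[0,0,0],-1],[[0,12,32],[0,0,0],-1],[[0,13,37.7],[0,0,0],-1],[[0,13.6,43.5],[0,0,0],-1],[[0,14,49.2],[0,0,0],-1],[[0,14,53],[0,0,0],-1],[[0,14,55],[0,0,0],-1],[[0,14,55],[0,0,0],-1]]'; python3 -c "
from h import *
go([.11,0,.056])"
```

```text
time_s: 11.38
eef_pos: [0.6571, -0.1481, 0.2104]
orientation: [0.797, 0.604, 0.002, 0.003]
force: [8.2, -7.5, -0.5]
width: 0.0093
gripper_force: 79.0
11.3833 shift [-0.3  0.1 -0.3] turn [0.0064 0.001  0.0003] F [ 8.2 -7.5 -0.5] w 0.0093 q6 -0.03
```

```bash
python3 -m creep '[[[0,0,2],[0,0,0],-1],[[0,0,2],[0,0,0],0],[[0,0,0],[0,0,0],0],[[0,0,0],[0,0,0],0],[[0,0,0],[0,0,0],0],[[0,0,0],[0,0,0],0],[[-11,0,0],[0,0,0],0],[[-22,0,0],[0,0,0],0],[[-33,0,0],[0,0,0],0],[[-33,0,0],[0,0,0],0],[[-33,0,0],[0,0,0],0]]' 25
python3 - <<'E'
from h import *
import cv2
go([.11,-.033,.056])
cv2.imwrite("pics/s6.png",vision.camera("side")[200:360,260:480,::-1].repeat(3,0).repeat(3,1))
E
```

```text
time_s: 12.3
eef_pos: [0.6468, -0.1803, 0.2112]
orientation: [0.797, 0.603, 0.0, 0.0]
force: [-0.1, -0.3, -0.4]
width: 0.0431
gripper_force: 0.0
12.3 shift [0.5 1.4 0.5] turn [ 0.001  -0.0001 -0.0016] F [-0.1 -0.3 -0.4] w 0.0431 q6 -0.08
```

View pics/s6.png

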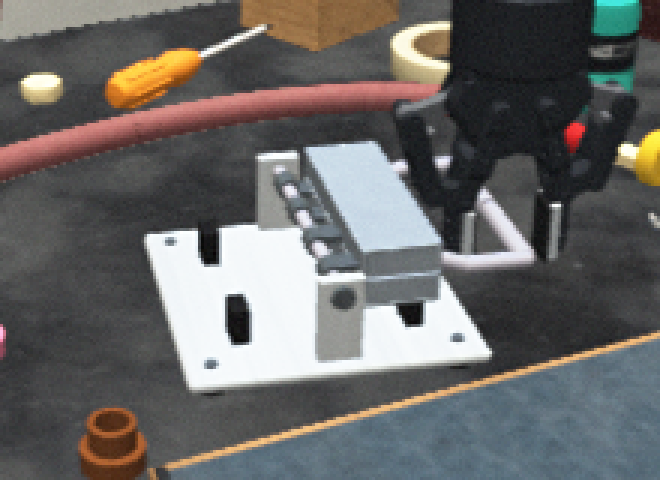

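The side crop shows both trays lying closed on the far side. The open fingers straddle the near tray's bar at about (505,225). I'll grip it and fold it back.

```bash
python3 -m creep '[[[0,1,0],[0,0,0],-0.5],[[0,1,0],[0,0,0],-1],[[0,1,0],[0,0,0],-1],[[0,1,0],[0,0,0],-1],[[0,1,0],[0,0,0],-1],[[0,1,0],[0,0,0],-1],[[0,1,0],[0,0,0],-1],[[0,0.9,-5.8],[0,0,0],-1],[[0,0.4,-11.5],[0,0,0],-1],[[0,-0.4,-17.2],[0,0,0],-1],[[0,-1.4,-22.9],[0,0,0],-1],[[0,-4.4,-34],[0,0,0],-1],[[0,-8.5,-44.7],[0,0,0],-1],[[0,-13.7,-55],[0,0,0],-1],[[0,-13.7,-55],[0,0,0],-1]]' 25; python3 -c "
from h import *
go([.0953,-.033,.111])"
```

```text
time_s: 13.6
eef_pos: [0.6344, -0.1752, 0.269]
orientation: [0.797, 0.604, 0.002, 0.002]
force: [5.9, -0.8, 0.9]
width: 0.0111
gripper_force: 25.3
13.6 shift [-1.1 -0.1  3.3] turn [ 0.0053 -0.0001  0.0005] F [ 5.9 -0.8  0.9] w 0.0111 q6 -0.08
```

```bash
python3 -m creep '[[[0,-6.3,-9.7],[0,0,0],-1],[[0,-13.6,-18.6],[0,0,0],-1],[[0,-21.7,-26.7],[0,0,0],-1],[[0,-30.6,-34],[0,0,0],-1],[[0,-40.3,-40.3],[0,0,0],-1],[[0,-50.6,-45.5],[0,0,0],-1],[[0,-61.3,-49.6],[0,0,0],-1],[[0,-72.4,-52.6],[0,0,0],-1],[[0,-83.8,-54.4],[0,0,0],-1],[[0,-95.3,-55],[0,0,0],-1],[[0,-106.8,-54.4],[0,0,0],-1],[[0,-118.2,-52.6],[0,0,0],-1],[[0,-129.3,-49.6],[0,0,0],-1],[[0,-140,-45.5],[0,0,0],-1],[[0,-150.3,-40.3],[0,0,0],-1],[[0,-160,-34],[0,0,0],-1],[[0,-168.9,-26.7],[0,0,0],-1],[[0,-177,-18.6],[0,0,0],-1],[[0,-184.3,-9.7],[0,0,0],-1],[[0,-190.6,0],[0,0,0],-1]]'; python3 -c "
from h import *
go([-.0953,-.033,.111])"
```

```text
time_s: 15.27
eef_pos: [0.4498, -0.1235, 0.265]
orientation: [0.797, 0.604, 0.001, 0.0]
force: [5.9, 3.5, -0.0]
width: 0.0113
gripper_force: 26.1
15.2667 shift [-1.   1.1 -0.7] turn [ 0.0015 -0.0008  0.0002] F [ 5.9  3.5 -0. ] w 0.0113 q6 -0.11
```

```bash
python3 -m creep '[[[0,-3,5.2],[0,0,0],-1],[[0,-5.2,10.3],[0,0,0],-1],[[0,-7.5,15.6],[0,0,0],-1],[[0,-9.4,21],[0,0,0],-1],[[0,-12.3,32.1],[0,0,0],-1],[[0,-13.4,37.7],[0,0,0],-1],[[0,-14.1,43.5],[0,0,0],-1],[[0,-14.5,49.2],[0,0,0],-1],[[0,-14.7,53],[0,0,0],-1],[[0,-14.7,55],[0,0,0],-1],[[0,-14.7,55],[0,0,0],-1]]'; python3 -c "
from h import *
go([-.11,-.033,.056])"
```

```text
time_s: 16.18
eef_pos: [0.4375, -0.1202, 0.2144]
orientation: [0.797, 0.604, 0.0, -0.0]
force: [-7.1, 8.7, 26.4]
width: 0.0107
gripper_force: 27.6
16.1833 shift [-0.8 -0.9  3.7] turn [ 0.0003 -0.0006  0.0003] F [-7.1  8.7 26.4] w 0.0107 q6 -0.11
```

Landed. I'll release, rise straight up and check.

```bash
python3 -m creep '[[[0,0,0],[0,0,0],0],[[0,0,0],[0,0,0],0],[[0,0,0],[0,0,0],0],[[0,0,0],[0,0,0],0],[[0,0,-20],[0,0,0],0],[[0,0,-50],[0,0,0],0],[[0,0,-85],[0,0,0],0],[[0,0,-120],[0,0,0],0],[[0,0,-150],[0,0,0],0],[[0,0,-150],[0,0,0],0],[[0,0,-150],[0,0,0],0],[[0,0,-150],[0,0,0],0]]'
python3 - <<'E'
from h import *
import cv2
go([-.11,-.033,.206])
cv2.imwrite("pics/s7.png",vision.camera("side")[200:360,260:480,::-1].repeat(3,0).repeat(3,1))
E
```

```text
time_s: 17.18
eef_pos: [0.4357, -0.1198, 0.3596]
orientation: [0.797, 0.604, -0.0, -0.0]
force: [0.1, -1.1, -0.3]
width: 0.0424
gripper_force: 0.0
17.1833 shift [-0.7  1.  -1.1] turn [-0.0012  0.0002  0.0003] F [ 0.1 -1.1 -0.3] w 0.0424 q6 -0.11
```

View pics/s7.png

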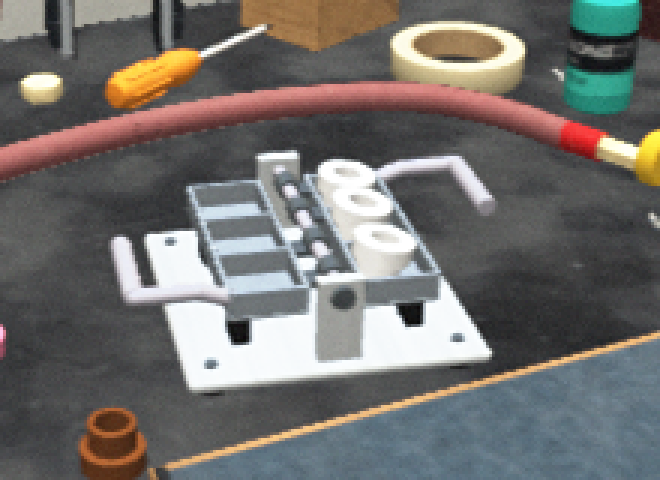

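The side crop shows both trays flat and open. The three bushes sit collar-up in the far tray at (348,175), (362,205) and (385,245), and the bystanders are in place. I'll do a numeric check of their tilt from the collar outlines.

Run:
```python
from h import *
import cv2
im=cv2.cvtColor(cv2.imread("pics/s7.png")[::3,::3],cv2.COLOR_BGR2GRAY)
g=cv2.resize(im,None,fx=6,fy=6,interpolation=cv2.INTER_CUBIC)
p=vision.camera_params("side")
for c in[(348,172),(362,203),(385,243)]:
    x,y=c[0]*2,c[1]*2; roi=g[y-50:y+50,x-70:x+70]
    for t in (215,230,240):
        m=(roi>t).astype(np.uint8)
        cs,_=cv2.findContours(m,cv2.RETR_CCOMP,cv2.CHAIN_APPROX_NONE)
        print(c,t,[tuple(np.round(np.hstack(cv2.fitEllipse(k)),0)) for k in cs if len(k)>50])
a=np.linspace(0,2*np.pi,40)
for y in(.043,0,-.043):
    for r in (.017,.008):
        q=proj(w(np.c_[.037+r*np.cos(a),y+r*np.sin(a),0*a+.0665],S),p)
        print("pred",np.hstack(cv2.fitEllipse(((q-[260,200])*6).astype(np.float32))).round(0))
```

```text
(348, 172) 215 [(np.float64(72.0), np.float64(65.0), np.float64(76.0), np.float64(137.0), np.float64(96.0)), (np.float64(56.0), np.float64(49.0), np.float64(14.0), np.float64(28.0), np.float64(103.0))]
(348, 172) 230 [(np.float64(76.0), np.float64(64.0), np.float64(72.0), np.float64(129.0), np.float64(101.0)), (np.float64(64.0), np.float64(50.0), np.float64(18.0), np.float64(52.0), np.float64(99.0))]
(348, 172) 240 [(np.float64(77.0), np.float64(64.0), np.float64(70.0), np.float64(128.0), np.float64(101.0)), (np.float64(66.0), np.float64(50.0), np.float64(21.0), np.float64(56.0), np.float64(100.0))]
(362, 203) 215 [(np.float64(62.0), np.float64(49.0), np.float64(97.0), np.float64(140.0), np.float64(115.0)), (np.float64(59.0), np.float64(42.0), np.float64(17.0), np.float64(31.0), np.float64(107.0))]
(362, 203) 230 [(np.float64(87.0), np.float64(95.0), np.float64(9.0), np.float64(85.0), np.float64(91.0)), (np.float64(63.0), np.float64(37.0), np.float64(73.0), np.float64(126.0), np.float64(112.0)), (np.float64(68.0), np.float64(44.0), np.float64(20.0), np.float64(55.0), np.float64(104.0
[... 397 characters left out ...]
4(94.0)), (np.float64(55.0), np.float64(35.0), np.float64(13.0), np.float64(25.0), np.float64(105.0))]
(385, 243) 230 [(np.float64(65.0), np.float64(41.0), np.float64(55.0), np.float64(127.0), np.float64(102.0)), (np.float64(66.0), np.float64(37.0), np.float64(18.0), np.float64(56.0), np.float64(103.0))]
(385, 243) 240 [(np.float64(67.0), np.float64(40.0), np.float64(50.0), np.float64(124.0), np.float64(102.0)), (np.float64(68.0), np.float64(37.0), np.float64(22.0), np.float64(60.0), np.float64(104.0))]
pred [692. 336.  50. 113.  92.]
pred [692. 336.  23.  53.  92.]
pred [731. 400.  54. 118.  93.]
pred [731. 400.  25.  55.  93.]
pred [775. 471.  59. 123.  93.]
pred [774. 470.  28.  58.  93.]
```

Run:
```python
from h import *
import cv2
def run(im,pts):
    g=cv2.resize(cv2.cvtColor(im,cv2.COLOR_BGR2GRAY),None,fx=6,fy=6,interpolation=cv2.INTER_CUBIC)
    for c in pts:
        x,y=c[0]*2,c[1]*2; roi=g[y-50:y+50,x-70:x+70]
        cs,h=cv2.findContours((roi>235).astype(np.uint8),cv2.RETR_CCOMP,cv2.CHAIN_APPROX_NONE)
        print(c,[np.hstack(cv2.fitEllipse(k)).round(0).tolist() for k,hh in zip(cs,h[0]) if len(k)>50 and hh[3]>=0])
run(cv2.imread("pics/side0.png")[200:360,260:480],[(227,185),(242,215),(262,253)])  # upright at the start
run(cv2.imread("pics/s7.png")[::3,::3],[(348,172),(362,203),(385,243)])
```

```text
(227, 185) []
(242, 215) [[68.0, 48.0, 27.0, 59.0, 90.0]]
(262, 253) [[67.0, 50.0, 31.0, 62.0, 90.0]]
(348, 172) [[65.0, 50.0, 19.0, 54.0, 100.0]]
(362, 203) [[69.0, 44.0, 22.0, 57.0, 105.0]]
(385, 243) [[67.0, 37.0, 20.0, 58.0, 103.0]]
```

Run:
```python
from h import *
import cv2
from scipy.optimize import differential_evolution as de
from scipy.ndimage import map_coordinates as mc
V=[]
for n in("wrist","side"):
    p=vision.camera_params(n); im=vision.camera(n); cv2.imwrite(f"pics/f_{n}.png",im[:,:,::-1])
    V.append((cv2.GaussianBlur(cv2.cvtColor(im,cv2.COLOR_RGB2GRAY).astype(np.float32),(0,0),.6),p))
a=np.linspace(0,2*np.pi,72,endpoint=False)
def ring(v,r):
    x,y,tx,ty,z=v; e=np.c_[r*np.cos(a),r*np.sin(a),0*a]
    return w(R.from_rotvec([tx,ty,0]).apply(e)+[x,y,z],S)
def cost(v,views,off):
    c=0
    for g,p in views:
        o=off.get(id(p))
        s=lambda r:mc(g,proj(ring(v[:5],r),p)[:,::-1].T,order=1)
        d=lambda r:s(r-.0013)-s(r+.0013)
        c-=np.clip(d(.017),-20,60).mean()+np.clip(-d(v[5]),-20,60).mean()
    return c/len(views)
for y in(.043,0,-.043):
    for nm,vs in(("both",V),("wrist",V[:1]),("side",V[1:])):
        b=[(.022,.052),(y-.012,y+.012),(-.35,.35),(-.35,.35),(.064,.071),(.006,.012)]
        r=de(cost,b,args=(vs,{}),seed=1,popsize=20,maxiter=80,tol=1e-4); u=cost(np.r_[r.x[:2],0,0,r.x[4:]],vs,{})
        print(y,nm,r.x.round(4),round(r.fun,1),"upright same spot",round(u,1))
```

```text
0.043 both [0.0353 0.0391 0.0462 0.0912 0.066  0.0078] -87.5 upright same spot -84.2
0.043 wrist [0.0328 0.039  0.0489 0.0798 0.0699 0.0087] -119.0 upright same spot -115.1
0.043 side [0.0328 0.031  0.0782 0.1114 0.0705 0.0066] -60.0 upright same spot -54.7
0 both [0.0341 0.001  0.0715 0.1291 0.0663 0.0078] -81.7 upright same spot -73.9
0 wrist [0.0314 0.0013 0.0312 0.1448 0.0709 0.0084] -119.2 upright same spot -104.4
0 side [ 0.032  -0.0072  0.0746  0.1494  0.071   0.0073] -47.6 upright same spot -38.6
-0.043 both [ 0.0337 -0.0445  0.0079  0.1349  0.0668  0.0081] -78.2 upright same spot -70.0
-0.043 wrist [ 0.0311 -0.0431 -0.0262  0.1646  0.071   0.0084] -115.7 upright same spot -101.5
-0.043 side [ 0.032  -0.0515  0.0259  0.1693  0.071   0.0074] -46.4 upright same spot -36.9
```

Run:
```python
from h import *
import cv2
from scipy.optimize import differential_evolution as de
from scipy.ndimage import map_coordinates as mc
a=np.linspace(0,2*np.pi,72,endpoint=False)
def cost(v,g,p):
    def s(r):
        e=np.c_[r*np.cos(a),r*np.sin(a),0*a]
        return mc(g,proj(w(R.from_rotvec([v[2],v[3],0]).apply(e)+[v[0],v[1],v[4]],S),p)[:,::-1].T,order=1)
    d=lambda r:s(r-.0013)-s(r+.0013)
    return -np.clip(d(v[6]),-20,60).mean()-np.clip(-d(v[5]),-20,60).mean()
p=vision.camera_params("side")
L=lambda f:cv2.GaussianBlur(cv2.imread(f,0).astype(np.float32),(0,0),.6)
for f,c,ro in(("side0",-.037,(.010,.015)),("f_side",.037,(.0165,.0175))):
    g=L(f"pics/{f}.png")
    for y in(.043,0,-.043):
        b=[(c-.012,c+.012),(y-.012,y+.012),(-.35,.35),(-.35,.35),(.066,.068),(.006,.010),ro]
        r=de(cost,b,args=(g,p),seed=1,popsize=20,maxiter=100,tol=1e-4); print(f,y,r.x.round(4),round(r.fun,1))
```

```text
side0 0.043 [-0.0394  0.035   0.0242  0.0065  0.068   0.007   0.0137] -74.0
side0 0 [-0.0382 -0.0033  0.0971 -0.084   0.068   0.0069  0.0129] -61.7
side0 -0.043 [-0.0375 -0.0502  0.1038 -0.0449  0.068   0.0071  0.0127] -70.2
f_side 0.043 [0.0339 0.036  0.0783 0.1221 0.068  0.0063 0.0175] -60.9
f_side 0 [ 0.0337 -0.0016  0.061   0.1497  0.068   0.0074  0.0175] -48.0
f_side -0.043 [ 0.0338 -0.0463  0.0233  0.1697  0.068   0.0074  0.0172] -46.5
```

```bash
python3 -c "
from station import arm
print(arm.sign_off())"
```

```text
the job is handed in; nothing more can be done
None
```

I folded the far tray over, swung the closed pair to the far side and folded the near tray back, and handed in at about 17 s. The last picture shows both trays flat and all three bushes upside down in the far tray, though they seem to lean about 0.10–0.17 rad against the 0.24 limit, a rough estimate. I saw no bystander move in the pictures, and the hand-in gave no verdict.

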